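Put the desk things away in the lidded box under the monitor shelf

ROBOT

A 6-joint arm with a two-finger parallel gripper is mounted at the origin on the work surface. World frame = base frame: x ahead of the robot, y to its left, z up, the work surface at z = 0. Lengths are in m, angles in rad, forces in N, time in s.
With the tool pointing down it reaches from about 0.25 to 0.775 m from the base axis. Payload 4 kg.
Tool frame: the origin (TCP) lies midway between the tips of the shut fingers; the grasp point (between the pads) lies 19 mm behind it; z points along the fingers, y is the line along which they close (so a half turn about z gives the same grasp; the last joint's range is limited). The gripper opens to 85 mm and grips with 20 to 120 N. Pads are 22 mm wide; open, the fingers measure 114 mm over their backs; the gripper's body (76 mm by 85 mm) begins 54 mm behind the grasp point. The pads swing forward as they close: fully open they stand 13 mm farther back than shut.
Start: joints at [1.219, 0.087, 1.371, -0, 1.684, -0.103], TCP at [0.135, 0.533, 0.231] pointing down, gripper open.
Joint ranges: [-3.1, 3.1], [-0.76, 2.03], [0.27, 2.55], [-1.08, 4.22], [0.17, 2.65], [-2.57, 2.57]. Speed limits (rad/s): [2.79, 2.79, 3.14, 3.14, 3.14, 3.14].

INTERFACE

Orientations are given as a rotation vector (axis times angle).
In Python, from bench import r gives the robot as it stands.
- The arm moves only by the shell command python3 nudge.py 'ROWS' [FORCE]. ROWS is a JSON object whose key "increments" holds a list of rows, 1 to 12 of them, each of 7 numbers: the finger opening in m, then dx, dy, dz in normalised numbers (1 is 750 mm), then a rotation vector rx, ry, rz in parts of the range, where 1.0 means pi rad; each row is the pose to reach, as a shift and turn from the pose commanded when the command began, along the tool's axes at that moment; what a row does not reach only later rows make up. A row lasts 1/10 s, in which the tool goes at most 0.05 m and 0.15 rad, less where a joint would pass 70% of its speed; a pose out of reach is approached as far as the arm can. The fingers move at their own pace and stop on an object; FORCE is the grip in N (left out, the last holds). Time passes only in rows, so rows that do not move let the fingers close. It prints the time, the measured TCP pose, the force, the opening and the grip force at its end. No shift or turn number may pass 1 either way. Input that does not fit is refused with a message, and nothing moves.
- r.state(): the state, without advancing time (a new reading comes with each control period).
- r.grab_frame(name): name is "scene" or "top"; returns the picture (384x512x3 uint8, red, green, blue); there is no depth.
- r.get_calibration(name): a dict with "camera_matrix" (3x3 intrinsics, pixels), "k1" (the pictures are not rectified: a ray, as slopes to the right and down, at radius r is drawn at 1 + k1 r^2 times it, then the intrinsics apply), "pose" (4x4, takes a point from camera to world coordinates). Camera axes: x right, y up, looking along -z (the intrinsics and any distortion apply to the point x, -y, -z); pixel columns grow to the right and rows downward; lengths in m; the calibration is good to about 2 mm. A picture is of the moment at which its call begins. get_calibration takes no time and is no camera call.
- r.hand_in(): hands the job in; it is judged then, once.
The state is a dict: "t": time; "q": joint angles; "joint_vel": joint speeds; "joint_torque": joint torques, N m; "tcp_pos": TCP position; "orientation": TCP orientation; "force": force on the tool from outside, world axes, zero at the start; "ft_torque": the same for the moment, N m; "finger_gap": finger opening in m; "gripper_force": force on a finger pad.
Only numpy, scipy, OpenCV 4.12 (cv2) and the standard library are available. Lean on these libraries where they do the work, as an engineer would, in place of code of your own. Each camera call takes 0.05 s, during which the arm holds its last target. There are 200 camera calls.

TASK

Put the things that lie on the cork mat away in the lidded wooden box that lives under the monitor shelf. Draw the box forward by its knob, lid on, until it is clear of the shelf; lift the lid off its pins and lay it flat on the desk; put everything from the mat inside; seat the lid back down on all four pins; then slide the box back under the shelf until it is fully home against the stop. Leave the other things on the desk where they are.

Things in the scene. Friction and masses are not known exactly. Their poses are not given: they have to be found in the camera images.
- shelf: low wooden monitor shelf, fixed, 430 wide (y) x 210 deep (x) x 108 high (a closed laptop and a notebook on it, up to 122 high). Origin: on the desk under the middle of its front edge; x points into the shelf, away from the robot, y to the left along the front edge, z up. The underside of its board is 90 above the desk
- bay (a point): mouth of the bay under the shelf: on the desk, 5 mm behind the middle of the shelf's front edge. Two upright dividers, 12 thick with rounded noses, leave it free from y = -140 to +140 (shelf frame) and 90 high; open in front. Across its floor stands a wooden stop, 45 high, its face at x = 126 in the shelf's frame
- box: wooden box, 0.45 kg. Outside 160 (x) x 270 (y) x 52 high on two slick runners; walls 6 thick, floor top at 8. Origin: centre of its underside; x to its back, away from the knob. Home, its back touches the stop: origin at x = 46 in the shelf's frame (at the start up to 15 short of that, lid on), 34 standing out in front. The lid can be lifted once the origin is beyond x = -82 there
- pins (a point): middle of the box's rim, 52 above its underside. An 18 x 18 post fills each inside corner of the box; on each post, at x = +-65, y = +-120 in the box's frame, stands an upright round-tipped pin, 10 in diameter, ending 66 above the underside of the box
- knob (a point): middle of the black round knob on the front of the box: a cylinder 28 in diameter, 22 long, axis along the box's x; box frame x = -108, y = 0, z = 30, so 28 in front of the front face. Pinch it from above across y; pull or push level along the desk (2 to 5 N)
- lid: flat wooden lid, 160 (x) x 270 (y) x 6 thick, 0.22 kg, with four 17 mm through holes at x = +-65, y = +-120 that go over the pins. Origin: centre of its underside. Seated, its underside lies on the rim, 52 above the underside of the box, axes as the box's (or half a turn). Seated it clears the shelf board by about 7 mm; resting on top of the pins it does not
- pull (a point): middle of the straight wooden pull on the lid, 18 above the lid's underside: 16 (x) x 80 (y), its top 30.5 above the lid's underside; pinch it from above across the lid's x
- mat: cork mat, fixed, 280 (x) x 220 (y) x 3 thick, origin: centre of its underside; the things to be put away lie on it, on the left or on the right of the desk
- pad: bare grey desk pad, fixed, same size as the mat, on the other side of the desk; empty, so there is room on and around it for the lid
- stapler: stapler, 120 x 36 x 35 high, steel base and black arm (the arm is 30 wide; pinch it across its width); may be absent. Origin: centre of its underside, long axis along its x
- glasses_case: hard spectacle case, 124 x 46 x 34 high, rounded edges; may be absent. Origin: centre of its underside, long axis along its x
- power_bank: white power bank, 110 x 44 x 24 high; may be absent. Origin: centre of its underside, long axis along its x
- remote: flat black remote control, 122 x 34 x 20 high; may be absent. Origin: centre of its underside, long axis along its x
- plant: small plant in a terracotta pot, a bystander, to be left where it is; origin: centre of its underside
- mug: white mug, a bystander, to be left where it is; origin: centre of its underside
- phone: mobile phone, a bystander, to be left where it is; origin: centre of its underside
- earbuds: white earbud case, a bystander, to be left where it is; origin: centre of its underside
- notebook: notebook with a pen on it, a bystander, to be left where it is; origin: centre of its underside
- glass: drinking glass, a bystander, to be left where it is; origin: centre of its underside

How it is judged:
By the outcome, as a careful person would: the job done as asked, in the order asked, and still so for the second after the job is handed in, with the robot touching nothing.
Of stapler, glasses_case, power_bank, remote only 2 to 3 are there at a start; the rules pass over those that are not, and their reading is None.
At some moment in a run one of stapler, glasses_case, power_bank, remote may be knocked a few centimetres aside while the robot is not near it.
Once in a run the grip may slacken for a moment while it holds something.
It also fails if it takes over 210 s, if anything falls off the work surface, if the arm or the gripper's body presses on something with over 40 N, if the wrist force passes 120 N, or if a joint passes its speed limit or range.

## Working session

There is one attempt and no reset: what is moved stays moved. The work goes in short steps, Python scripts to look and compute and a shell command to move; the robot and the scene stay as the last step left them, time stands still between calls to the robot, and variables do not carry over. Pictures are saved under pics/ and viewed, at most 14 in all, crops included, and the job is handed in when it is done.

```bash
ls; mkdir -p pics; cat > h.py <<'E'
import numpy as np, cv2
from bench import r
from scipy.spatial.transform import Rotation as R
def snap(name,fn,crop=None,scale=1):
    im=r.grab_frame(name)
    cv2.imwrite('pics/raw_'+fn,im[:,:,::-1])
    if crop: im=im[crop[1]:crop[3],crop[0]:crop[2]]
    im=cv2.resize(im,None,fx=scale,fy=scale,interpolation=cv2.INTER_CUBIC)
    cv2.imwrite('pics/'+fn,im[:,:,::-1])
def ray(cal,u,v):
    K=np.array(cal['camera_matrix']);T=np.array(cal['pose'])
    d=np.array([(u-K[0,2])/K[0,0],(v-K[1,2])/K[1,1]]);s=d.copy()
    for _ in range(20): s=d/(1+cal['k1']*(s@s))
    w=T[:3,:3]@np.array([s[0],-s[1],-1.]);return T[:3,3],w
def atz(cal,u,v,z):
    o,d=ray(cal,u,v);return o+d*(z-o[2])/d[2]
def proj(cal,p):
    K=np.array(cal['camera_matrix']);T=np.array(cal['pose'])
    c=T[:3,:3].T@(np.array(p)-T[:3,3]);s=np.array([c[0],-c[1]])/-c[2]
    s=s*(1+cal['k1']*(s@s));return np.array([K[0,0]*s[0]+K[0,2],K[1,1]*s[1]+K[1,2]])
def tri(rays):
    A=np.zeros((3,3));b=np.zeros(3)
    for o,d in rays:
        d=d/np.linalg.norm(d);M=np.eye(3)-np.outer(d,d);A+=M;b+=M@o
    return np.linalg.solve(A,b)
def st():
    s=r.state();print('t',round(s['t'],2),'tcp',np.round(s['tcp_pos'],4),'rv',np.round(s['orientation'],3),'F',np.round(s['force'],1),'gap',round(s['finger_gap'],4),'q',np.round(s['q'],2))
    return s
def go(p,yaw=None):
    "shift in tool axes from the present pose to world TCP p; yaw = world angle of tool y axis (mod pi)"
    s=r.state();Rm=R.from_rotvec(s['orientation']).as_matrix()
    d=Rm.T@(np.array(p)-s['tcp_pos']);print('d tool',np.round(d,4))
    cur=np.arctan2(Rm[1,1],Rm[0,1])
    if yaw is not None:
        a=(yaw-cur+np.pi/2)%np.pi-np.pi/2
        print('cur yaw',round(cur,3),'turn rz (tool)',round(-a,3),'q6',round(s['q'][5],2))
E
python3 - <<'E'
from h import *
s=st();print(R.from_rotvec(s['orientation']).as_matrix().round(3))
snap('scene','s0.png',scale=1.5);snap('top','t0.png',scale=1.5)
for n in('scene','top'):
    c=r.get_calibration(n);print(n,np.round(c['camera_matrix'],1).tolist(),c['k1'],np.round(c['pose'],3).tolist())
E
```

```text
bench.py
nudge.py
pics
t 0.0 tcp [0.1353 0.5326 0.2301] rv [-3.900e-01 -3.117e+00  3.000e-03] F [ 0.3 -0.7 -0. ] gap 0.0853 q [ 1.22  0.09  1.37 -0.    1.68 -0.1 ]
[[-0.969  0.246 -0.001]
 [ 0.246  0.969 -0.002]
 [ 0.    -0.002 -1.   ]]
scene [[479.9, 0.0, 263.7], [0.0, 479.9, 197.0], [0.0, 0.0, 1.0]] 0.006942749018894275 [[0.326, -0.722, 0.611, 1.631], [0.945, 0.239, -0.223, -0.41], [0.015, 0.65, 0.76, 1.442], [0.0, 0.0, 0.0, 1.0]]
top [[477.7, 0.0, 259.6], [0.0, 477.7, 189.2], [0.0, 0.0, 1.0]] 0.0677737012988288 [[-0.002, 0.997, -0.071, 0.394], [-1.0, -0.002, -0.004, 0.006], [-0.004, 0.071, 0.997, 1.639], [0.0, 0.0, 0.0, 1.0]]
```

View pics/s0.png

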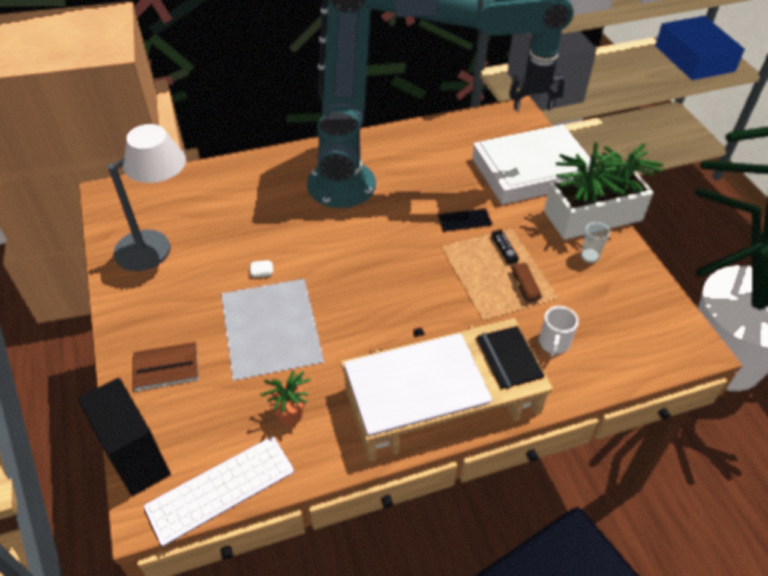

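View pics/t0.png

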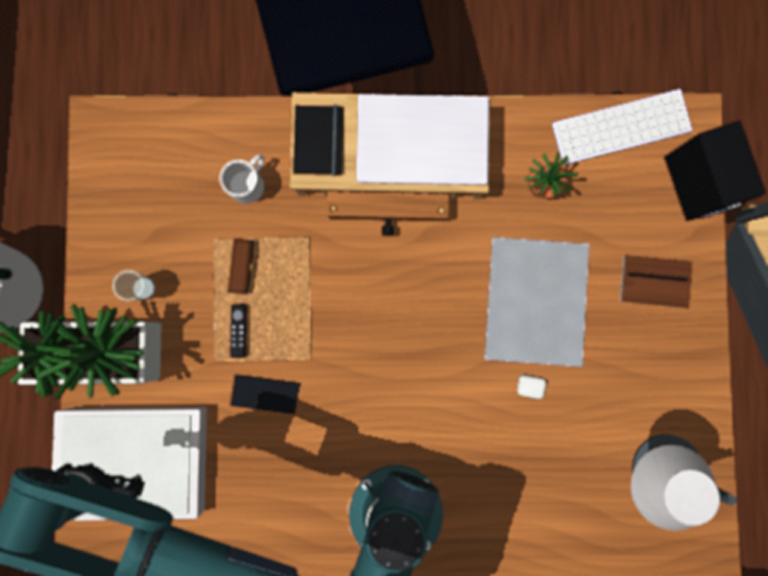

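The scene picture shows a black remote at about (504,246) and a brown case at (526,282) on the cork mat. The box front and knob are at (389,228) in the top picture, with the pad on the right. I'll enlarge both views.

```bash
python3 - <<'E'
from h import *
for f,c,o in(('t0',(135,110,335,250),'t0c'),('s0',(220,140,380,260),'s0c')):
    im=cv2.imread(f'pics/raw_{f}.png')[c[1]:c[3],c[0]:c[2]]
    k=4 if f=='t0' else 5
    cv2.imwrite(f'pics/{o}.png',cv2.resize(im,None,fx=k,fy=k,interpolation=cv2.INTER_CUBIC))
E
```

```text
(no output)
```

View pics/t0c.png

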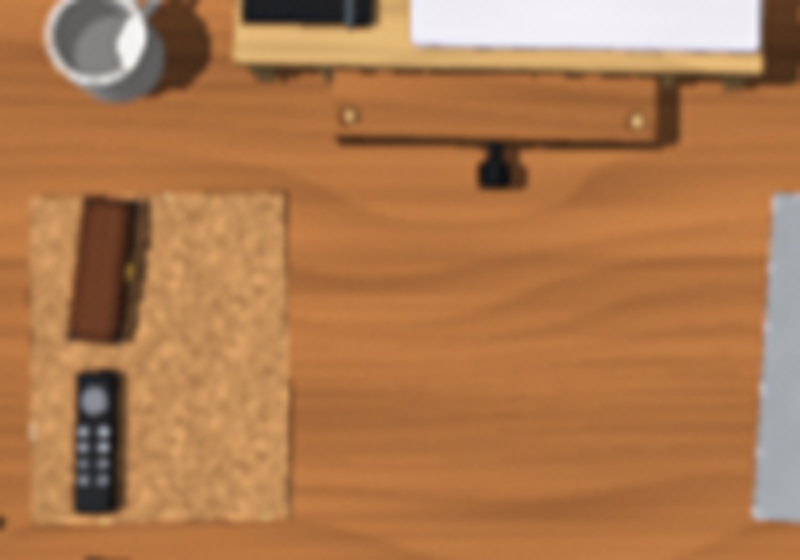

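View pics/s0c.png

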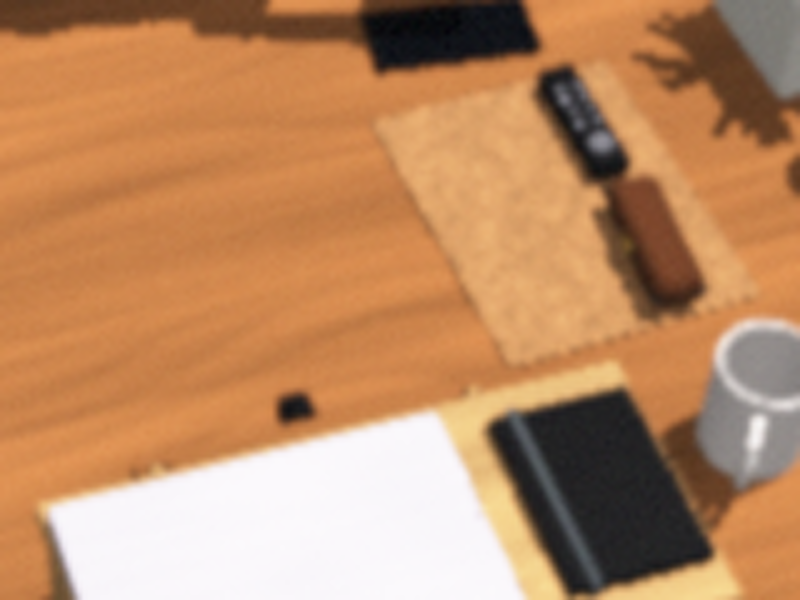

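The crops show the following:
- **Top:** pins at (349,116) and (637,121), knob about (494,169), remote centre (97,441), case centre (103,269).
- **Scene:** knob (296,407), remote (584,122), case (657,240), pin tips about (153,467) and (472,390).

```bash
cat >> h.py <<'E'
ct=r.get_calibration('top');cs=r.get_calibration('scene')
E
python3 - <<'E'
from h import *
T=lambda x,y:ray(ct,135+x/4-.375,110+y/4-.375)
S=lambda x,y:ray(cs,220+x/5-.4,140+y/5-.4)
Tz=lambda x,y,z:atz(ct,135+x/4-.375,110+y/4-.375,z).round(4)
Sz=lambda x,y,z:atz(cs,220+x/5-.4,140+y/5-.4,z).round(4)
for n,a,b,z in(('pinL',(349,116),(472,388),.066),('pinR',(637,121),(153,466),.066),('knob',(494,169),(296,407),.035),('remote',(97,441),(584,122),.023),('case',(103,269),(657,240),.036)):
    p=tri([T(*a),S(*b)]);print(n,p.round(4),'top@z',Tz(*a,z),'scene@z',Sz(*b,z))
print('knob front',Tz(494,188,.03),'sides',Tz(480,172,.03),Tz(508,172,.03))
print('box front ends',Tz(338,137,.058),Tz(660,143,.058))
print('remote',[Tz(x,y,.023) for x,y in((77,370),(121,371),(119,512),(74,511))])
print('case',[Tz(x,y,.03) for x,y in((86,197),(135,201),(122,340),(70,337))])
print('case scene',[Sz(x,y,.03) for x,y in((612,185),(652,178),(703,285),(663,303))])
print('mat',[Tz(x,y,.003) for x,y in((30,195),(287,192),(290,521),(30,520))])
print('shelf',[Tz(x,y,.108) for x,y in((235,65),(762,74))],[Sz(x,y,.108) for x,y in((40,508),(618,362))])
E
```

```text
pinL [0.6754 0.1362 0.0669] top@z [0.6758 0.1369 0.066 ] scene@z [0.6746 0.1359 0.066 ]
pinR [ 0.6699 -0.1046  0.0674] top@z [ 0.6709 -0.1023  0.066 ] scene@z [ 0.6681 -0.1067  0.066 ]
knob [0.6343 0.0158 0.0429] top@z [0.6358 0.0167 0.035 ] scene@z [0.6284 0.0172 0.035 ]
remote [0.4077 0.3544 0.0144] top@z [0.4072 0.3516 0.023 ] scene@z [0.4152 0.3509 0.023 ]
case [0.5532 0.3496 0.0233] top@z [0.5515 0.3457 0.036 ] scene@z [0.563  0.3441 0.036 ]
knob front [0.6203 0.0168 0.03  ] sides [0.634  0.0286 0.03  ] [0.634  0.0049 0.03  ]
box front ends [0.6596 0.1467 0.058 ] [ 0.6537 -0.1219  0.058 ]
remote [array([0.4671, 0.3692, 0.023 ]), array([0.4662, 0.3323, 0.023 ]), array([0.3477, 0.3323, 0.023 ]), array([0.3487, 0.3699, 0.023 ])]
case [array([0.6133, 0.362 , 0.03  ]), array([0.6098, 0.3207, 0.03  ]), array([0.492 , 0.3303, 0.03  ]), array([0.4946, 0.3739, 0.03  ])]
case scene [array([0.4932, 0.3388, 0.03  ]), array([0.4963, 0.3729, 0.03  ]), array([0.6123, 0.3609, 0.03  ]), array([0.6191, 0.3232, 0.03  ])]
mat [array([0.6187, 0.4159, 0.003 ]), array([0.621 , 0.1954, 0.003 ]), array([0.3389, 0.1912, 0.003 ]), array([0.3407, 0.4114, 0.003 ])]
shelf [array([0.71  , 0.2257, 0.108 ]), array([ 0.7014, -0.2006,  0.108 ])] [array([ 0.7068, -0.1995,  0.108 ]), array([0.7149, 0.2277, 0.108 ])]
```

```bash
python3 - <<'E'
from h import *
go([.630,.0173,.14],1.549)
E
```

```text
d tool [-0.6064 -0.3775  0.0909]
cur yaw 1.322 turn rz (tool) -0.227 q6 -0.1
```

Units first: shifts go in shares of 750 mm and turns go in shares of pi rad. So -0.606 m is -0.808, -0.55 m is -0.7333, -0.227 rad is -0.0723.

```bash
python3 nudge.py '{"increments":[[0.085, -0.0667, -0.0413, 0, 0, 0, -0.0064], [0.085, -0.1333, -0.0827, 0, 0, 0, -0.0127], [0.085, -0.2, -0.124, 0, 0, 0, -0.0191], [0.085, -0.2667, -0.1667, 0, 0, 0, -0.0255], [0.085, -0.3333, -0.208, 0, 0, 0, -0.0318], [0.085, -0.4, -0.2493, 0, 0, 0, -0.0382], [0.085, -0.4667, -0.2907, 0, 0, 0, -0.0446], [0.085, -0.5333, -0.332, 0, 0, 0, -0.0509], [0.085, -0.6, -0.3733, 0, 0, 0, -0.0573], [0.085, -0.6667, -0.4147, 0, 0, 0, -0.0637], [0.085, -0.7333, -0.456, 0, 0, 0, -0.0723], [0.085, -0.808, -0.5027, 0, 0, 0, -0.0723]]}' 40
python3 - <<'E'
from h import *
st();go([.630,.0173,.14],1.549)
E
```

```text
t: 1.3
tcp_pos: [0.5521, 0.0987, 0.2308]
orientation: [-0.034, -3.141, -0.0]
force: [0.1, 0.1, 0.2]
finger_gap: 0.085
gripper_force: 0.0
t 1.3 tcp [0.5521 0.0987 0.2308] rv [-0.034 -3.141 -0.   ] F [0.1 0.1 0.2] gap 0.085 q [ 0.08  0.11  1.34  0.    1.69 -1.47]
d tool [-0.0797 -0.0797  0.0907]
cur yaw 1.549 turn rz (tool) 0.0 q6 -1.47
```

Scaled: 0.222 m is 0.296, 0.215 m is 0.2867.

```bash
python3 nudge.py '{"increments":[[0.085, -0.04, -0.04, 0.0267, 0, 0, 0], [0.085, -0.08, -0.08, 0.0667, 0, 0, 0], [0.085, -0.1067, -0.1067, 0.12, 0, 0, 0], [0.085, -0.1067, -0.1067, 0.12, 0, 0, 0], [0.07, -0.1067, -0.1067, 0.16, 0, 0, 0], [0.07, -0.1067, -0.1067, 0.2, 0, 0, 0], [0.07, -0.1067, -0.1067, 0.24, 0, 0, 0], [0.07, -0.1067, -0.1067, 0.2667, 0, 0, 0], [0.07, -0.1067, -0.1067, 0.2867, 0, 0, 0], [0.07, -0.1067, -0.1067, 0.296, 0, 0, 0], [0.07, -0.1067, -0.1067, 0.296, 0, 0, 0], [0.07, -0.1067, -0.1067, 0.296, 0, 0, 0]]}' 40
python3 - <<'E'
from h import *
st();snap('top','t1.png',(220,110,320,190),6)
E
```

```text
t: 2.5
tcp_pos: [0.6303, 0.0189, 0.0108]
orientation: [0.034, 3.139, 0.0]
force: [-0.2, 0.6, 0.6]
finger_gap: 0.0704
gripper_force: 0.0
t 2.5 tcp [0.6303 0.0189 0.0108] rv [0.034 3.139 0.   ] F [-0.2  0.6  0.6] gap 0.0704 q [-0.06  0.4   1.45  0.    1.3  -1.61]
```

View pics/t1.png

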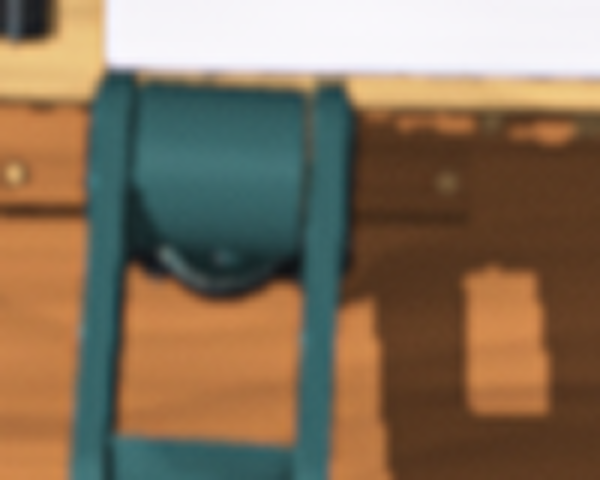

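The arm hides the knob, but pin L at (14,174) hasn't moved. I'll close on the knob.

Scaled: 0.002 m is 0.0027, 0.001 m is 0.0013.

```bash
python3 nudge.py '{"increments":[[0.02, 0, 0, 0, 0, 0, 0], [0.02, 0, 0, 0.0013, 0, 0, 0], [0.02, 0, 0, 0.0027, 0, 0, 0], [0.02, 0, 0, 0.0027, 0, 0, 0], [0.02, 0, 0, 0.0027, 0, 0, 0], [0.02, 0, 0, 0.0027, 0, 0, 0], [0.02, 0, 0, 0.0027, 0, 0, 0], [0.02, 0, 0, 0.0027, 0, 0, 0]]}' 50
```

```text
t: 3.35
tcp_pos: [0.6299, 0.0183, 0.0083]
orientation: [0.035, 3.14, -0.001]
force: [-1.1, -1.6, 5.8]
finger_gap: 0.0265
gripper_force: 49.8
```

Scaled: 0.14 m is 0.1867, 0.132 m is 0.176.

```bash
python3 nudge.py '{"increments":[[0.02, 0.008, 0, 0, 0, 0, 0], [0.02, 0.024, 0, 0, 0, 0, 0], [0.02, 0.04, 0, 0, 0, 0, 0], [0.02, 0.056, 0, 0, 0, 0, 0], [0.02, 0.0733, 0, 0, 0, 0, 0], [0.02, 0.0907, 0, 0, 0, 0, 0], [0.02, 0.108, 0, 0, 0, 0, 0], [0.02, 0.1253, 0, 0, 0, 0, 0], [0.02, 0.1427, 0, 0, 0, 0, 0], [0.02, 0.16, 0, 0, 0, 0, 0], [0.02, 0.176, 0, 0, 0, 0, 0], [0.02, 0.1867, 0, 0, 0, 0, 0]]}'
python3 nudge.py '{"increments":[[0.02, 0, 0, 0, 0, 0, 0], [0.02, 0, 0, 0, 0, 0, 0]]}'
```

```text
t: 4.55
tcp_pos: [0.4901, 0.0219, 0.0083]
orientation: [0.034, 3.138, 0.0]
force: [5.2, -0.5, 3.5]
finger_gap: 0.0267
gripper_force: 49.9
t: 4.75
tcp_pos: [0.4889, 0.022, 0.0082]
orientation: [-0.034, -3.141, -0.001]
force: [-1.1, 0.8, 9.4]
finger_gap: 0.0268
gripper_force: 50.3
```

Scaled: -0.3 m is -0.4, -0.25 m is -0.3333, 1.2 rad is 0.382.

```bash
python3 nudge.py '{"increments":[[0.07, 0, 0, 0, 0, 0, 0], [0.07, 0, 0, 0, 0, 0, 0], [0.07, 0, 0, 0, 0, 0, 0], [0.085, 0, 0, -0.04, 0, 0, 0.0159], [0.085, 0, 0, -0.1067, 0, 0, 0.0477], [0.085, 0, 0, -0.1733, 0, 0, 0.0955], [0.085, 0, -0.0667, -0.24, 0, 0, 0.1432], [0.085, 0, -0.1333, -0.2667, 0, 0, 0.191], [0.085, 0, -0.2, -0.2667, 0, 0, 0.2387], [0.085, 0, -0.2667, -0.2667, 0, 0, 0.2865], [0.085, 0, -0.3333, -0.2667, 0, 0, 0.3342], [0.085, 0, -0.4, -0.2667, 0, 0, 0.382]]}'
python3 - <<'E'
from h import *
st();snap('top','t2.png',(140,130,300,250),5);snap('scene','s2.png',(200,130,380,250),4)
E
```

```text
t: 5.95
tcp_pos: [0.4827, -0.2586, 0.2067]
orientation: [-1.809, -2.567, -0.001]
force: [0.6, 0.5, -0.5]
finger_gap: 0.0853
gripper_force: 0.0
t 5.95 tcp [ 0.4827 -0.2586  0.2067] rv [-1.809e+00 -2.567e+00 -1.000e-03] F [ 0.6  0.5 -0.5] gap 0.0853 q [-0.6   0.09  1.42  0.    1.64 -0.94]
```

View pics/t2.png

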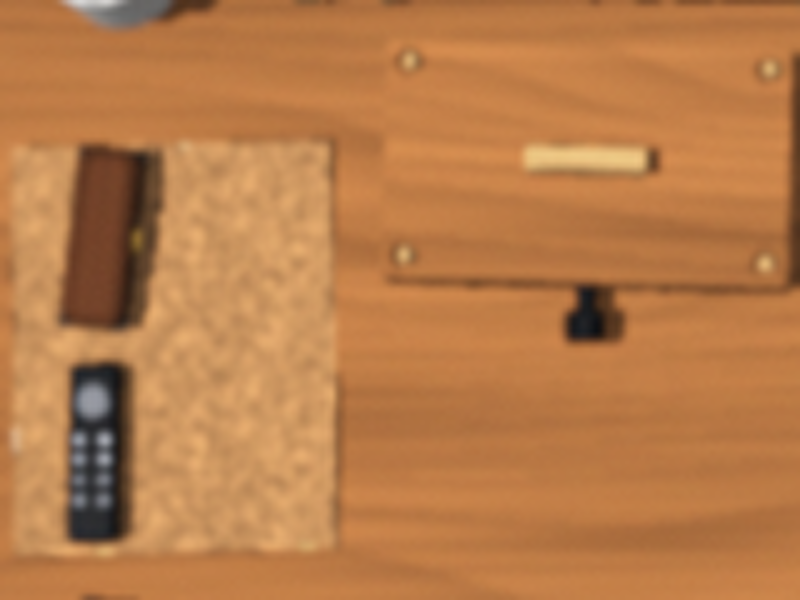

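View pics/s2.png

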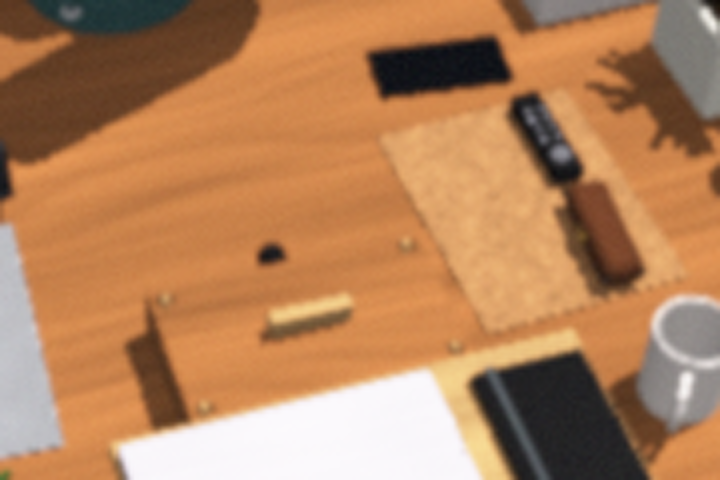

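The box is out with the lid seated. The top view shows pins at (409,61), (768,69), (403,255) and (765,263) and the pull top at (587,158). The scene view shows pins at (456,346), (205,407), (406,243) and (164,298) and the pull at (310,309).

```bash
python3 - <<'E'
from h import *
T=lambda p:ray(ct,140+p[0]/5-.4,130+p[1]/5-.4)
S=lambda p:ray(cs,200+p[0]/4-.375,130+p[1]/4-.375)
P=[]
for a,b in(((409,61),(456,346)),((768,69),(205,407)),((403,255),(406,243)),((765,263),(164,298))):
    P.append(tri([T(a),S(b)]));print(P[-1].round(4))
P=np.array(P);print('c',P.mean(0).round(4));v=P[0]+P[2]-P[1]-P[3];print('yaw y',np.arctan2(v[1],v[0]));v=P[0]+P[1]-P[2]-P[3];print('yaw x',np.arctan2(v[1],v[0]))
p=tri([T((587,158)),S((310,309))]);print('pull',p.round(4))
go([P.mean(0)[0],P.mean(0)[1],.2],-0.02)
cur=[(85,146),(140,150),(120,327),(64,325)];print('case',[atz(ct,140+x/5-.4,130+y/5-.4,.03).round(4) for x,y in cur])
print('remote',[atz(ct,140+x/5-.4,130+y/5-.4,.023).round(4) for x,y in((70,362),(124,365),(122,540),(68,537))])
E
```

```text
[0.666  0.1388 0.0608]
[ 0.6597 -0.1009  0.0612]
[0.5359 0.1419 0.0623]
[ 0.5297 -0.0983  0.0636]
c [0.5978 0.0204 0.062 ]
yaw y 1.5449176161611173
yaw x -0.022207200496314437
pull [0.598  0.0201 0.0811]
d tool [0.2279 0.2036 0.0049]
cur yaw 0.34 turn rz (tool) 0.36 q6 -0.94
case [array([0.6135, 0.3604, 0.03  ]), array([0.6107, 0.3233, 0.03  ]), array([0.4907, 0.3354, 0.03  ]), array([0.4922, 0.373 , 0.03  ])]
remote [array([0.4675, 0.3702, 0.023 ]), array([0.4654, 0.3338, 0.023 ]), array([0.3478, 0.3336, 0.023 ]), array([0.35  , 0.3697, 0.023 ])]
```

Scaled: 0.228 m is 0.304, 0.2036 m is 0.2715, 0.362 rad is 0.1152.

```bash
python3 nudge.py '{"increments":[[0.085, 0.0533, 0.048, 0, 0, 0, 0.0191], [0.085, 0.1067, 0.0933, 0, 0, 0, 0.0382], [0.085, 0.16, 0.14, 0, 0, 0, 0.0573], [0.085, 0.2133, 0.1867, 0, 0, 0, 0.0764], [0.085, 0.2667, 0.24, 0, 0, 0, 0.0955], [0.085, 0.304, 0.2715, 0, 0, 0, 0.1152], [0.085, 0.304, 0.2715, 0.04, 0, 0, 0.1152], [0.06, 0.304, 0.2715, 0.0933, 0, 0, 0.1152], [0.06, 0.304, 0.2715, 0.1333, 0, 0, 0.1152], [0.06, 0.304, 0.2715, 0.16, 0, 0, 0.1152], [0.06, 0.304, 0.2715, 0.16, 0, 0, 0.1152]]}' 60
python3 - <<'E'
from h import *
st();go([.598,.0203,.061],-.0225)
for u,v in((492,238),(588,242),(583,366),(486,360)): print('pad',atz(ct,(u+.5)/1.5-.5,(v+.5)/1.5-.5,.003).round(3))
for u,v in((518,375),(622,255),(545,190)): print('oth',atz(ct,(u+.5)/1.5-.5,(v+.5)/1.5-.5,.02).round(3))
E
```

```text
t: 7.15
tcp_pos: [0.593, 0.0279, 0.0819]
orientation: [-2.228, -2.203, 0.011]
force: [-1.7, -1.0, -0.1]
finger_gap: 0.0599
gripper_force: 0.0
t 7.15 tcp [0.593  0.0279 0.0819] rv [-2.228 -2.203  0.011] F [-1.7 -1.  -0.1] gap 0.0599 q [-0.05  0.26  1.47  0.    1.42 -0.04]
d tool [-0.0076  0.0053  0.0208]
cur yaw -0.012 turn rz (tool) 0.011 q6 -0.04
pad [ 0.617 -0.223  0.003]
pad [ 0.607 -0.441  0.003]
pad [ 0.325 -0.424  0.003]
pad [ 0.338 -0.206  0.003]
oth [ 0.306 -0.275  0.02 ]
oth [ 0.575 -0.512  0.02 ]
oth [ 0.724 -0.342  0.02 ]
```

Scaled: -0.004 m is -0.0053, 0.003 m is 0.004, 0.011 rad is 0.0035.

```bash
python3 nudge.py '{"increments":[[0.05, -0.0053, 0.004, 0, 0, 0, 0.0035], [0.05, -0.0053, 0.004, 0, 0, 0, 0.0035]]}'
python3 - <<'E'
from h import *
go([.598,.0203,.061],-.0225)
E
```

```text
t: 7.35
tcp_pos: [0.6011, 0.0225, 0.0891]
orientation: [2.247, 2.192, 0.003]
force: [-0.6, 0.3, 0.1]
finger_gap: 0.0501
gripper_force: 0.0
d tool [-0.0022 -0.0031  0.0281]
cur yaw -0.024 turn rz (tool) -0.002 q6 -0.03
```

Scaled: 0.027 m is 0.036, 0.025 m is 0.0333.

```bash
python3 nudge.py '{"increments":[[0.05, -0.0027, -0.004, 0.0133, 0, 0, 0], [0.05, -0.0027, -0.004, 0.0267, 0, 0, 0], [0.05, -0.0027, -0.004, 0.0333, 0, 0, 0], [0.05, -0.0027, -0.004, 0.036, 0, 0, 0], [0.05, -0.0027, -0.004, 0.036, 0, 0, 0]]}'
python3 nudge.py '{"increments":[[0.008, 0, 0, 0, 0, 0, 0], [0.008, 0, 0, 0, 0, 0, 0], [0.008, 0, 0, 0, 0, 0, 0], [0.008, 0, 0, 0, 0, 0, 0], [0.008, 0, 0, 0, 0, 0, 0], [0.008, 0, 0, 0, 0, 0, 0]]}' 60
```

```text
t: 7.85
tcp_pos: [0.5962, 0.021, 0.0595]
orientation: [-2.247, -2.194, 0.001]
force: [-1.0, -0.5, 0.8]
finger_gap: 0.0502
gripper_force: 0.0
t: 8.45
tcp_pos: [0.5972, 0.021, 0.0609]
orientation: [2.247, 2.194, 0.002]
force: [0.8, -0.9, 2.7]
finger_gap: 0.0147
gripper_force: 60.6
```

Scaled: -0.05 m is -0.0667, -0.04 m is -0.0533.

```bash
python3 nudge.py '{"increments":[[0.008, 0, 0, -0.0053, 0, 0, 0], [0.008, 0, 0, -0.0133, 0, 0, 0], [0.008, 0, 0, -0.0267, 0, 0, 0], [0.008, 0, 0, -0.04, 0, 0, 0], [0.008, 0, 0, -0.0533, 0, 0, 0], [0.008, 0, 0, -0.0667, 0, 0, 0], [0.008, 0, 0, -0.0667, 0, 0, 0]]}' 80
python3 - <<'E'
from h import *
st();go([.472,-.32,.075],-.0225)
E
```

```text
t: 9.15
tcp_pos: [0.598, 0.0209, 0.113]
orientation: [2.245, 2.192, 0.005]
force: [0.7, -0.2, -1.6]
finger_gap: 0.014
gripper_force: 78.1
t 9.15 tcp [0.598  0.0209 0.113 ] rv [2.245 2.192 0.005] F [ 0.7 -0.2 -1.6] gap 0.014 q [-0.06  0.24  1.43  0.    1.46 -0.04]
d tool [-0.3439 -0.118   0.0375]
cur yaw -0.024 turn rz (tool) -0.001 q6 -0.04
```

Scaled: -0.344 m is -0.4587, -0.22 m is -0.2933.

```bash
python3 nudge.py '{"increments":[[0.008, -0.02, -0.0067, 0, 0, 0, 0], [0.008, -0.06, -0.02, 0, 0, 0, 0], [0.008, -0.1067, -0.036, 0, 0, 0, 0], [0.008, -0.1533, -0.0533, 0, 0, 0, 0], [0.008, -0.2, -0.0693, 0, 0, 0, 0], [0.008, -0.2467, -0.0853, 0, 0, 0, 0], [0.008, -0.2933, -0.1013, 0, 0, 0, 0], [0.008, -0.34, -0.1173, 0, 0, 0, 0], [0.008, -0.3867, -0.1333, 0, 0, 0, 0], [0.008, -0.4267, -0.1467, 0.0267, 0, 0, 0], [0.008, -0.4587, -0.1573, 0.0533, 0, 0, 0], [0.008, -0.4587, -0.1573, 0.0667, 0, 0, 0]]}' 80
python3 - <<'E'
from h import *
st();snap('scene','s3.png',(150,130,310,250),5)
E
```

```text
t: 10.35
tcp_pos: [0.4669, -0.3228, 0.0574]
orientation: [-2.25, -2.187, 0.004]
force: [0.4, 0.7, -2.1]
finger_gap: 0.0138
gripper_force: 78.2
t 10.35 tcp [ 0.4669 -0.3228  0.0574] rv [-2.25  -2.187  0.004] F [ 0.4  0.7 -2.1] gap 0.0138 q [-0.7   0.23  1.57 -0.    1.35 -0.67]
```

View pics/s3.png

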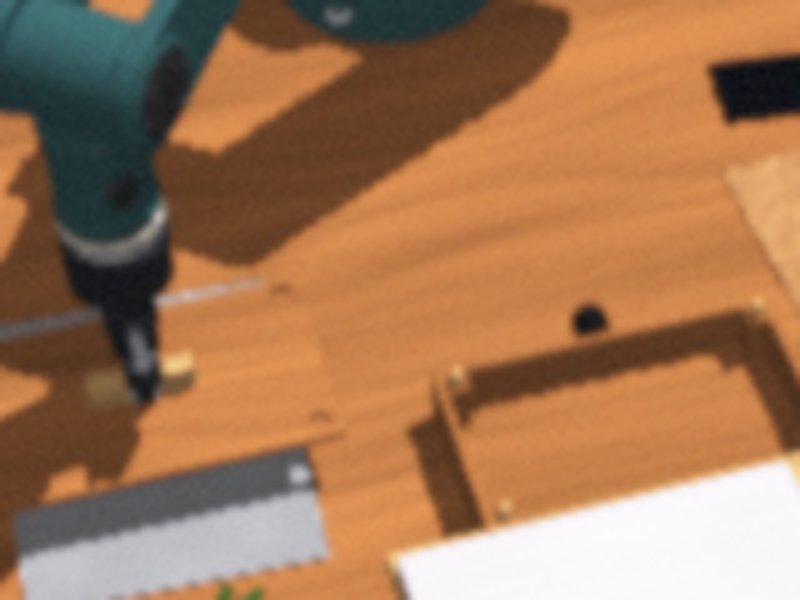

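The lid is held at its pull (about (140,375)), level over the pad, and the box is open. I'll lower it 45 mm.

Scaled: 0.047 m is 0.0627, 0.044 m is 0.0587.

```bash
python3 nudge.py '{"increments":[[0.008, 0, 0, 0.016, 0, 0, 0], [0.008, 0, 0, 0.032, 0, 0, 0], [0.008, 0, 0, 0.0453, 0, 0, 0], [0.008, 0, 0, 0.0533, 0, 0, 0], [0.008, 0, 0, 0.0587, 0, 0, 0], [0.008, 0, 0, 0.0627, 0, 0, 0], [0.008, 0, 0, 0.0627, 0, 0, 0]]}' 80
python3 nudge.py '{"increments":[[0.04, 0, 0, 0, 0, 0, 0], [0.05, 0, 0, 0, 0, 0, 0], [0.05, 0, 0, 0, 0, 0, 0], [0.05, 0, 0, -0.0267, 0, 0, 0], [0.06, 0, 0, -0.0667, 0, 0, 0], [0.06, 0, 0, -0.1333, 0, 0, 0], [0.06, 0, 0, -0.1867, 0, 0, 0]]}' 60
python3 - <<'E'
from h import *
st();go([.552,.348,.2],1.571-1.571-.0)
E
```

```text
t: 11.1
tcp_pos: [0.4705, -0.3199, 0.013]
orientation: [-2.247, -2.195, -0.0]
force: [0.1, 0.6, -3.0]
finger_gap: 0.015
gripper_force: 53.1
t: 11.8
tcp_pos: [0.4706, -0.3203, 0.156]
orientation: [2.247, 2.193, 0.0]
force: [0.9, -0.1, -0.1]
finger_gap: 0.06
gripper_force: 0.0
t 11.8 tcp [ 0.4706 -0.3203  0.156 ] rv [2.247 2.193 0.   ] F [ 0.9 -0.1 -0.1] gap 0.06 q [-0.7   0.15  1.45  0.    1.54 -0.67]
d tool [ 0.6701  0.0653 -0.0447]
cur yaw -0.024 turn rz (tool) -0.024 q6 -0.67
```

```bash
cat >> h.py <<'E'
def changed(a,b,box):
    A,B=(cv2.imread(f'pics/raw_{x}.png').astype(int)[box[1]:box[3],box[0]:box[2]] for x in(a,b))
    d=abs(A-B).max(2)>60;ys,xs=np.nonzero(d);print('changed px',d.sum(),(xs.min()+box[0],ys.min()+box[1],xs.max()+box[0],ys.max()+box[1]) if d.any() else '')
def things():
    "things on the mat in the top view: minAreaRect of dark blobs, at mid-height plane"
    im=r.grab_frame('top');m=(im[:,:,0]<135).astype(np.uint8);m[:155]=0;m[242:]=0;m[:,:144]=0;m[:,206:]=0
    n,l,s,c=cv2.connectedComponentsWithStats(m)
    for i in range(1,n):
        if s[i,4]>150:
            q=cv2.boxPoints(cv2.minAreaRect(np.argwhere(l==i)[:,::-1].astype(np.float32)))
            w=np.array([atz(ct,*p,.025) for p in q]);e=[w[1]-w[0],w[2]-w[1]];e.sort(key=np.linalg.norm)
            print('thing',w.mean(0).round(4),'size',np.round([np.linalg.norm(k) for k in e],3),'yaw',round(float((np.arctan2(e[1][1],e[1][0])+np.pi/2)%np.pi-np.pi/2),3))
E
python3 - <<'E'
from h import *
snap('top','t4.png',(140,130,340,250),4);changed('t2.png','t4.png',(143,155,207,243));things()
E
```

```text
[ WARN:0@1.900] global loadsave.cpp:275 findDecoder imread_('pics/raw_t2.png.png'): can't open/read file: check file path/integrity
Traceback (most recent call last):
  File "h.py", line 39, in changed
    A,B=(cv2.imread(f'pics/raw_{x}.png').astype(int)[box[1]:box[3],box[0]:box[2]] for x in(a,b))
    ^^^
  File "h.py", line 39, in <genexpr>
    A,B=(cv2.imread(f'pics/raw_{x}.png').astype(int)[box[1]:box[3],box[0]:box[2]] for x in(a,b))
         ^^^^^^^^^^^^^^^^^^^^^^^^^^^^^^^^^^^^^^
AttributeError: 'NoneType' object has no attribute 'astype'
```

View pics/t4.png

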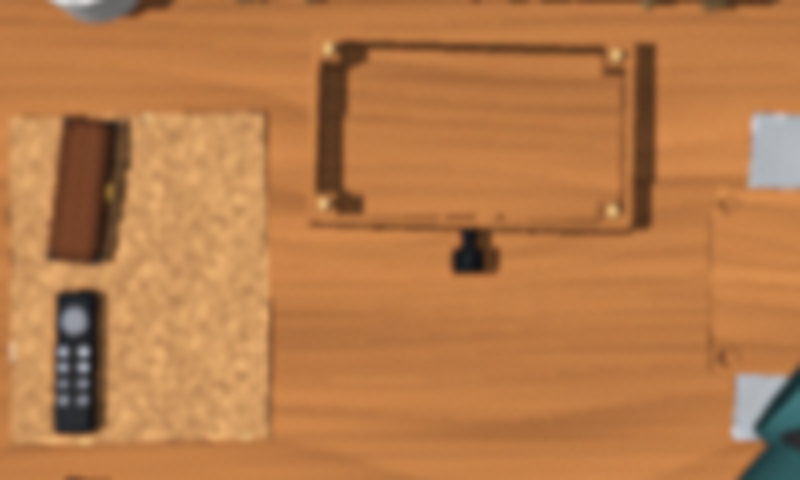

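Both things are unmoved: the case at about (82,190), the remote at (77,362). The box is open and the lid lies flat on the pad at the right. Next, the case.

```bash
python3 - <<'E'
from h import *
st();things();go([.552,.348,.156],1.465)
E
```

```text
t 11.85 tcp [ 0.4737 -0.3229  0.1648] rv [2.236 2.183 0.003] F [ 1.8 -1.3  5.2] gap 0.0602 q [-0.7   0.15  1.43  0.    1.54 -0.67]
thing [0.5515 0.3425 0.025 ] size [0.057 0.123] yaw -0.101
thing [0.407  0.3507 0.025 ] size [0.04  0.121] yaw 0.014
d tool [6.726e-01 6.200e-02 2.000e-04]
cur yaw -0.024 turn rz (tool) -1.489 q6 -0.67
```

Scaled: 0.6 m is 0.8, 0.55 m is 0.7333, -1.44 rad is -0.4584.

```bash
python3 nudge.py '{"increments":[[0.085, 0.0667, 0.0067, 0, 0, 0, -0.0382], [0.085, 0.1333, 0.0133, 0, 0, 0, -0.0764], [0.085, 0.2, 0.0187, 0, 0, 0, -0.1146], [0.085, 0.2667, 0.024, 0, 0, 0, -0.1528], [0.085, 0.3333, 0.0307, 0, 0, 0, -0.191], [0.085, 0.4, 0.0373, 0, 0, 0, -0.2292], [0.085, 0.4667, 0.0427, 0, 0, 0, -0.2674], [0.085, 0.5333, 0.0493, 0, 0, 0, -0.3056], [0.085, 0.6, 0.0547, 0, 0, 0, -0.3438], [0.085, 0.6667, 0.0613, 0, 0, 0, -0.382], [0.085, 0.7333, 0.068, 0, 0, 0, -0.4202], [0.085, 0.8, 0.0733, 0, 0, 0, -0.4584]]}' 60
python3 - <<'E'
from h import *
st();go([.552,.348,.03],1.463)
E
```

```text
t: 13.1
tcp_pos: [0.5394, 0.2779, 0.153]
orientation: [0.235, 3.132, -0.0]
force: [1.3, 0.0, 0.8]
finger_gap: 0.0848
gripper_force: 0.0
t 13.1 tcp [0.5394 0.2779 0.153 ] rv [ 0.235  3.132 -0.   ] F [1.3 0.  0.8] gap 0.0848 q [ 0.38  0.24  1.35 -0.    1.55 -1.04]
d tool [-0.002   0.0712  0.123 ]
cur yaw 1.421 turn rz (tool) -0.042 q6 -1.04
```

Scaled: 0.07 m is 0.0933, 0.06 m is 0.08, -0.04 rad is -0.0127.

```bash
python3 nudge.py '{"increments":[[0.085, -0.0013, 0.0467, 0, 0, 0, -0.0127], [0.085, -0.0027, 0.0933, 0, 0, 0, -0.0127], [0.085, -0.0027, 0.0933, 0.04, 0, 0, -0.0127], [0.085, -0.0027, 0.0933, 0.08, 0, 0, -0.0127], [0.085, -0.0027, 0.0933, 0.08, 0, 0, -0.0127], [0.085, -0.0027, 0.0933, 0.08, 0, 0, -0.0127]]}'
python3 - <<'E'
from h import *
st();go([.552,.348,.004],1.463);things()
E
```

```text
t: 13.7
tcp_pos: [0.5518, 0.3444, 0.0925]
orientation: [-0.18, -3.135, 0.001]
force: [0.5, 0.0, 0.1]
finger_gap: 0.0849
gripper_force: 0.0
t 13.7 tcp [0.5518 0.3444 0.0925] rv [-1.800e-01 -3.135e+00  1.000e-03] F [0.5 0.  0.1] gap 0.0849 q [ 0.47  0.37  1.31  0.    1.47 -0.99]
d tool [0.0001 0.0037 0.0885]
cur yaw 1.456 turn rz (tool) -0.007 q6 -0.99
thing [0.4817 0.2993 0.025 ] size [0.207 0.291] yaw 0.006
```

Scaled: 0.088 m is 0.1173, 0.08 m is 0.1067.

```bash
python3 nudge.py '{"increments":[[0.085, 0, 0.0047, 0.0267, 0, 0, 0], [0.085, 0, 0.0047, 0.06, 0, 0, 0], [0.085, 0, 0.0047, 0.0867, 0, 0, 0], [0.085, 0, 0.0047, 0.1067, 0, 0, 0], [0.085, 0, 0.0047, 0.1173, 0, 0, 0], [0.085, 0, 0.0047, 0.1173, 0, 0, 0]]}'
python3 nudge.py '{"increments":[[0.035, 0, 0, 0, 0, 0, 0], [0.035, 0, 0, 0, 0, 0, 0], [0.035, 0, 0, 0, 0, 0, 0], [0.035, 0, 0, 0, 0, 0, 0], [0.035, 0, 0, 0, 0, 0, 0], [0.035, 0, 0, 0, 0, 0, 0]]}' 50
```

```text
t: 14.35
tcp_pos: [0.5527, 0.348, 0.0051]
orientation: [-0.181, -3.136, 0.0]
force: [0.4, 0.1, -0.1]
finger_gap: 0.0848
gripper_force: 0.0
t: 14.95
tcp_pos: [0.5537, 0.3488, 0.0069]
orientation: [0.18, 3.134, 0.003]
force: [0.4, -0.5, 6.1]
finger_gap: 0.045
gripper_force: 54.3
```

Scaled: -0.11 m is -0.1467, -0.09 m is -0.12.

```bash
python3 nudge.py '{"increments":[[0.035, 0, 0, -0.0133, 0, 0, 0], [0.035, 0, 0, -0.04, 0, 0, 0], [0.035, 0, 0, -0.08, 0, 0, 0], [0.035, 0, 0, -0.12, 0, 0, 0], [0.035, 0, 0, -0.1467, 0, 0, 0], [0.035, 0, 0, -0.1467, 0, 0, 0]]}' 70
python3 - <<'E'
from h import *
st();go([.599,.0654,.115],1.547)
E
```

```text
t: 15.55
tcp_pos: [0.5543, 0.3491, 0.1194]
orientation: [0.18, 3.131, 0.005]
force: [0.3, 0.8, -0.6]
finger_gap: 0.0454
gripper_force: 72.0
t 15.55 tcp [0.5543 0.3491 0.1194] rv [0.18  3.131 0.005] F [ 0.3  0.8 -0.6] gap 0.0454 q [ 0.48  0.36  1.27 -0.    1.51 -0.98]
d tool [-0.0768 -0.2767  0.0037]
cur yaw 1.456 turn rz (tool) -0.091 q6 -0.98
```

Scaled: -0.277 m is -0.3693, -0.25 m is -0.3333, -0.09 rad is -0.0286.

```bash
python3 nudge.py '{"increments":[[0.035, -0.0093, -0.0333, 0, 0, 0, -0.0032], [0.035, -0.02, -0.0733, 0, 0, 0, -0.0064], [0.035, -0.032, -0.1133, 0, 0, 0, -0.0095], [0.035, -0.044, -0.16, 0, 0, 0, -0.0127], [0.035, -0.0573, -0.2067, 0, 0, 0, -0.0159], [0.035, -0.0707, -0.2533, 0, 0, 0, -0.0191], [0.035, -0.0827, -0.2933, 0, 0, 0, -0.0223], [0.035, -0.0933, -0.3333, 0, 0, 0, -0.0255], [0.035, -0.1027, -0.3693, 0, 0, 0, -0.0286], [0.035, -0.1027, -0.3693, 0, 0, 0, -0.0286], [0.035, -0.1027, -0.3693, 0, 0, 0, -0.0286]]}'
python3 - <<'E'
from h import *
st();go([.599,.0654,.0135],1.547)
snap('scene','s5.png',(220,130,380,250),5)
E
```

```text
t: 16.65
tcp_pos: [0.5963, 0.0639, 0.1131]
orientation: [-0.041, -3.137, -0.001]
force: [-0.3, -0.8, -1.5]
finger_gap: 0.0448
gripper_force: 72.1
t 16.65 tcp [0.5963 0.0639 0.1131] rv [-4.100e-02 -3.137e+00 -1.000e-03] F [-0.3 -0.8 -1.5] gap 0.0448 q [ 0.01  0.25  1.42  0.    1.48 -1.53]
d tool [-0.003   0.0015  0.0996]
cur yaw 1.544 turn rz (tool) -0.003 q6 -1.53
```

View pics/s5.png

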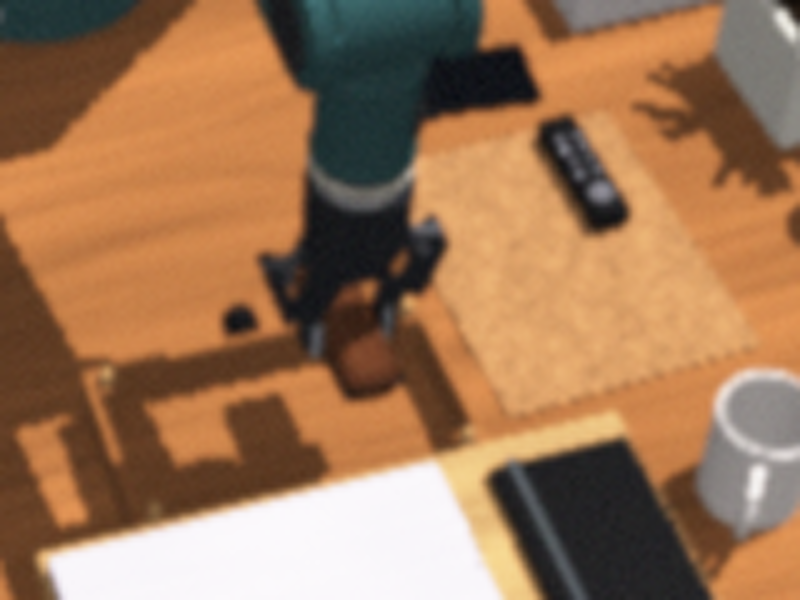

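The case at about (365,345) is held over the box, with the remote still on the mat. I'll lower the case.

Scaled: 0.1 m is 0.1333, -0.003 m is -0.004.

```bash
python3 nudge.py '{"increments":[[0.035, -0.0027, 0.0013, 0.0267, 0, 0, 0], [0.035, -0.004, 0.0013, 0.06, 0, 0, 0], [0.035, -0.004, 0.0013, 0.0867, 0, 0, 0], [0.035, -0.004, 0.0013, 0.1067, 0, 0, 0], [0.035, -0.004, 0.0013, 0.12, 0, 0, 0], [0.035, -0.004, 0.0013, 0.1267, 0, 0, 0], [0.035, -0.004, 0.0013, 0.1333, 0, 0, 0], [0.035, -0.004, 0.0013, 0.1333, 0, 0, 0]]}'
python3 nudge.py '{"increments":[[0.07, 0, 0, 0, 0, 0, 0], [0.07, 0, 0, 0, 0, 0, 0], [0.07, 0, 0, -0.0267, 0, 0, 0], [0.07, 0, 0, -0.0667, 0, 0, 0], [0.07, 0, 0, -0.12, 0, 0, 0], [0.07, 0, 0, -0.16, 0, 0, 0]]}'
python3 - <<'E'
from h import *
st();go([.408,.351,.1],1.571)
E
```

```text
t: 17.5
tcp_pos: [0.6006, 0.0653, 0.0153]
orientation: [0.039, 3.141, 0.0]
force: [0.0, -0.4, -1.0]
finger_gap: 0.0446
gripper_force: 72.1
t: 18.1
tcp_pos: [0.6015, 0.0651, 0.1388]
orientation: [0.039, 3.137, 0.0]
force: [0.6, -0.9, 0.3]
finger_gap: 0.0697
gripper_force: 0.0
t 18.1 tcp [0.6015 0.0651 0.1388] rv [0.039 3.137 0.   ] F [ 0.6 -0.9  0.3] gap 0.0697 q [ 0.01  0.24  1.38  0.    1.52 -1.53]
d tool [0.2007 0.281  0.0381]
cur yaw 1.546 turn rz (tool) -0.025 q6 -1.53
```

Scaled: 0.281 m is 0.3747, 0.28 m is 0.3733, -0.035 rad is -0.0111.

```bash
python3 nudge.py '{"increments":[[0.085, 0.0333, 0.0467, 0, 0, 0, -0.0032], [0.085, 0.0667, 0.0933, 0, 0, 0, -0.0064], [0.085, 0.1, 0.14, 0, 0, 0, -0.008], [0.085, 0.1333, 0.1867, 0, 0, 0, -0.0111], [0.085, 0.1667, 0.2333, 0, 0, 0, -0.0111], [0.085, 0.2, 0.28, 0, 0, 0, -0.0111], [0.085, 0.2333, 0.3267, 0, 0, 0, -0.0111], [0.085, 0.2667, 0.3733, 0.0267, 0, 0, -0.0111], [0.085, 0.2667, 0.3747, 0.0667, 0, 0, -0.0111], [0.085, 0.2667, 0.3747, 0.0667, 0, 0, -0.0111], [0.085, 0.2667, 0.3747, 0.0667, 0, 0, -0.0111]]}' 50
python3 - <<'E'
from h import *
st();go([.408,.351,.004],1.585);snap('scene','s6.png',(220,130,380,250),5)
E
```

```text
t: 19.2
tcp_pos: [0.4076, 0.3508, 0.0857]
orientation: [-0.016, 3.142, -0.001]
force: [-0.0, -0.3, 0.0]
finger_gap: 0.0849
gripper_force: 0.0
t 19.2 tcp [0.4076 0.3508 0.0857] rv [-1.600e-02  3.142e+00 -1.000e-03] F [-0.  -0.3  0. ] gap 0.0849 q [ 0.61  0.14  1.61 -0.    1.39 -0.98]
d tool [-0.0004  0.0003  0.0817]
cur yaw 1.581 turn rz (tool) -0.004 q6 -0.98
```

View pics/s6.png

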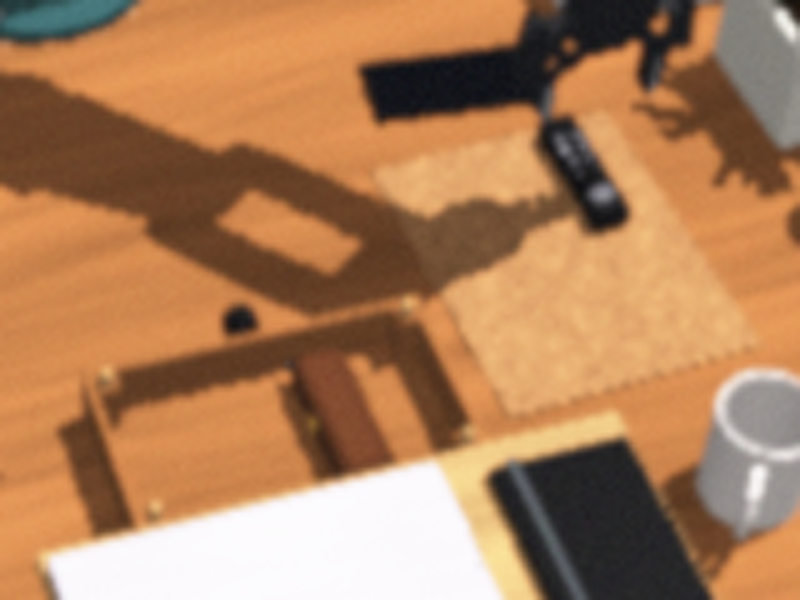

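The case lies in the box (about (340,410)), and the remote is still at (583,175) under the gripper. I'll grasp it.

Units first: shifts go in shares of 750 mm and turns go in shares of pi rad. So 0.081 m is 0.108, 0.075 m is 0.1.

```bash
python3 nudge.py '{"increments":[[0.085, 0, 0, 0.0267, 0, 0, 0], [0.085, 0, 0, 0.06, 0, 0, 0], [0.085, 0, 0, 0.0867, 0, 0, 0], [0.085, 0, 0, 0.1, 0, 0, 0], [0.085, 0, 0, 0.108, 0, 0, 0], [0.085, 0, 0, 0.108, 0, 0, 0]]}'
python3 nudge.py '{"increments":[[0.025, 0, 0, 0, 0, 0, 0], [0.025, 0, 0, 0, 0, 0, 0], [0.025, 0, 0, 0, 0, 0, 0], [0.025, 0, 0, 0, 0, 0, 0], [0.025, 0, 0, 0, 0, 0, 0], [0.025, 0, 0, 0, 0, 0, 0], [0.025, 0, 0, 0, 0, 0, 0]]}' 50
python3 nudge.py '{"increments":[[0.025, 0, 0, -0.0133, 0, 0, 0], [0.025, 0, 0, -0.04, 0, 0, 0], [0.025, 0, 0, -0.08, 0, 0, 0], [0.025, 0, 0, -0.12, 0, 0, 0], [0.025, 0, 0, -0.1467, 0, 0, 0], [0.025, 0, 0, -0.1467, 0, 0, 0]]}' 70
python3 - <<'E'
from h import *
st();go([.597,-.0246,.115],1.547)
E
```

```text
t: 19.85
tcp_pos: [0.4082, 0.3509, 0.0048]
orientation: [-0.014, 3.141, 0.001]
force: [0.5, 0.3, 1.3]
finger_gap: 0.085
gripper_force: 0.0
t: 20.55
tcp_pos: [0.4082, 0.3517, 0.0054]
orientation: [-0.016, 3.14, 0.002]
force: [-0.4, 0.4, 4.9]
finger_gap: 0.0328
gripper_force: 51.9
t: 21.15
tcp_pos: [0.409, 0.352, 0.1177]
orientation: [-0.016, 3.136, 0.006]
force: [0.5, -0.2, -0.5]
finger_gap: 0.0329
gripper_force: 70.6
t 21.15 tcp [0.409  0.352  0.1177] rv [-0.016  3.136  0.006] F [ 0.5 -0.2 -0.5] gap 0.0329 q [ 0.61  0.11  1.57 -0.    1.45 -0.98]
d tool [-0.1841 -0.3786  0.0024]
cur yaw 1.581 turn rz (tool) 0.034 q6 -0.98
```

Scaled: -0.379 m is -0.5053, -0.345 m is -0.46, 0.034 rad is 0.0108.

```bash
python3 nudge.py '{"increments":[[0.025, -0.02, -0.04, 0, 0, 0, 0.0032], [0.025, -0.0413, -0.0867, 0, 0, 0, 0.0064], [0.025, -0.0653, -0.1333, 0, 0, 0, 0.0108], [0.025, -0.088, -0.18, 0, 0, 0, 0.0108], [0.025, -0.1107, -0.2267, 0, 0, 0, 0.0108], [0.025, -0.1333, -0.2733, 0, 0, 0, 0.0108], [0.025, -0.156, -0.32, 0, 0, 0, 0.0108], [0.025, -0.1787, -0.3667, 0, 0, 0, 0.0108], [0.025, -0.2013, -0.4133, 0, 0, 0, 0.0108], [0.025, -0.224, -0.46, 0, 0, 0, 0.0108], [0.025, -0.2453, -0.5053, 0, 0, 0, 0.0108], [0.025, -0.2453, -0.5053, 0, 0, 0, 0.0108]]}'
python3 nudge.py '{"increments":[[0.025, 0, 0, 0, 0, 0, 0], [0.025, 0, 0, 0, 0, 0, 0]]}'
python3 - <<'E'
from h import *
st();go([.597,-.0246,.011],1.547)
E
```

```text
t: 22.35
tcp_pos: [0.5955, -0.0305, 0.1115]
orientation: [-0.046, -3.138, 0.003]
force: [-0.8, 0.3, -0.5]
finger_gap: 0.0325
gripper_force: 70.6
t: 22.55
tcp_pos: [0.5942, -0.0252, 0.1126]
orientation: [-0.036, -3.138, -0.002]
force: [0.4, -0.1, -0.3]
finger_gap: 0.0322
gripper_force: 70.6
t 22.55 tcp [ 0.5942 -0.0252  0.1126] rv [-3.600e-02 -3.138e+00 -2.000e-03] F [ 0.4 -0.1 -0.3] gap 0.0322 q [-0.14  0.24  1.43  0.    1.47 -1.69]
d tool [-0.0031  0.0006  0.1016]
cur yaw 1.548 turn rz (tool) 0.001 q6 -1.69
```

Scaled: 0.1 m is 0.1333, 0.096 m is 0.128.

```bash
python3 nudge.py '{"increments":[[0.025, -0.0027, 0, 0.0267, 0, 0, 0], [0.025, -0.004, 0, 0.06, 0, 0, 0], [0.025, -0.004, 0, 0.0867, 0, 0, 0], [0.025, -0.004, 0, 0.1067, 0, 0, 0], [0.025, -0.004, 0, 0.12, 0, 0, 0], [0.025, -0.004, 0, 0.128, 0, 0, 0], [0.025, -0.004, 0, 0.1333, 0, 0, 0], [0.025, -0.004, 0, 0.1333, 0, 0, 0]]}'
python3 nudge.py '{"increments":[[0.055, 0, 0, 0, 0, 0, 0], [0.055, 0, 0, 0, 0, 0, 0], [0.055, 0, 0, -0.0267, 0, 0, 0], [0.055, 0, 0, -0.0667, 0, 0, 0], [0.055, 0, 0, -0.12, 0, 0, 0], [0.055, 0, 0, -0.16, 0, 0, 0]]}'
python3 - <<'E'
from h import *
st();go([.47,-.32,.15],-.0235)
E
```

```text
t: 23.35
tcp_pos: [0.5985, -0.026, 0.0143]
orientation: [0.037, 3.141, 0.0]
force: [-0.0, 0.8, -0.7]
finger_gap: 0.0324
gripper_force: 70.6
t: 23.95
tcp_pos: [0.5993, -0.0263, 0.1377]
orientation: [0.038, 3.137, -0.001]
force: [1.0, -0.2, 0.4]
finger_gap: 0.0548
gripper_force: 0.0
t 23.95 tcp [ 0.5993 -0.0263  0.1377] rv [ 3.800e-02  3.137e+00 -1.000e-03] F [ 1.  -0.2  0.4] gap 0.0548 q [-0.14  0.23  1.39  0.    1.51 -1.69]
d tool [ 0.1222 -0.2967 -0.0127]
cur yaw 1.547 turn rz (tool) 1.57 q6 -1.69
```

Scaled: -0.297 m is -0.396, -0.272 m is -0.3627, 1.57 rad is 0.4997.

```bash
python3 nudge.py '{"increments":[[0.055, 0.0133, -0.0333, -0.016, 0, 0, 0.0414], [0.055, 0.0267, -0.0667, -0.016, 0, 0, 0.0828], [0.055, 0.04, -0.1, -0.016, 0, 0, 0.1241], [0.055, 0.0533, -0.1333, -0.016, 0, 0, 0.1655], [0.055, 0.0667, -0.1667, -0.016, 0, 0, 0.2069], [0.055, 0.0827, -0.2, -0.016, 0, 0, 0.2483], [0.055, 0.096, -0.2333, -0.016, 0, 0, 0.2897], [0.055, 0.1093, -0.2667, -0.016, 0, 0, 0.331], [0.055, 0.1227, -0.2987, -0.016, 0, 0, 0.3724], [0.055, 0.136, -0.3307, -0.016, 0, 0, 0.4138], [0.055, 0.1493, -0.3627, -0.016, 0, 0, 0.4584], [0.055, 0.1627, -0.396, -0.016, 0, 0, 0.4997]]}' 60
python3 nudge.py '{"increments":[[0.055, 0, 0, 0, 0, 0, 0], [0.055, 0, 0, 0.0133, 0, 0, 0], [0.055, 0, 0, 0.0133, 0, 0, 0]]}'
python3 - <<'E'
from h import *
st();go([.4705,-.3200,.013],-.0235);snap('top','t7.png',(140,130,340,250),4)
E
```

```text
t: 25.15
tcp_pos: [0.4691, -0.3213, 0.1473]
orientation: [2.252, 2.188, 0.001]
force: [0.4, -0.7, -0.3]
finger_gap: 0.0549
gripper_force: 0.0
t: 25.45
tcp_pos: [0.4689, -0.3189, 0.1346]
orientation: [-2.243, -2.195, -0.001]
force: [-0.8, -0.5, -0.0]
finger_gap: 0.0556
gripper_force: 0.0
t 25.45 tcp [ 0.4689 -0.3189  0.1346] rv [-2.243e+00 -2.195e+00 -1.000e-03] F [-0.8 -0.5 -0. ] gap 0.0556 q [-0.7   0.17  1.48  0.    1.5  -0.68]
d tool [-0.0013  0.0018  0.1216]
cur yaw -0.022 turn rz (tool) 0.002 q6 -0.68
```

View pics/t7.png

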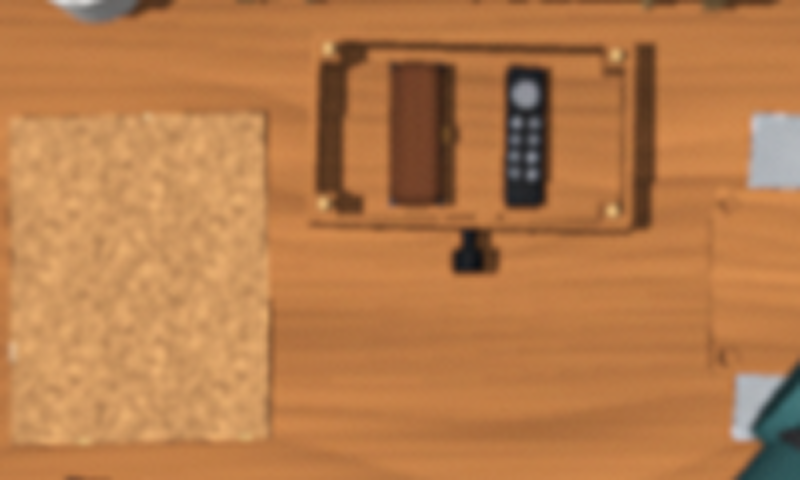

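Both things lie flat in the box (at (420,133) and (527,137)), the mat is empty, and pins and lid are unmoved. Now I'll regrasp the lid at the same spot.

Scaled: 0.121 m is 0.1613, 0.118 m is 0.1573.

```bash
python3 nudge.py '{"increments":[[0.05, 0, 0, 0.04, 0, 0, 0], [0.05, 0, 0.0013, 0.08, 0, 0, 0], [0.05, 0, 0.0013, 0.12, 0, 0, 0], [0.05, 0, 0.0013, 0.144, 0, 0, 0], [0.05, 0, 0.0013, 0.1573, 0, 0, 0], [0.05, 0, 0.0013, 0.1613, 0, 0, 0], [0.05, 0, 0.0013, 0.1613, 0, 0, 0]]}' 80
python3 nudge.py '{"increments":[[0.008, 0, 0, 0, 0, 0, 0], [0.008, 0, 0, 0, 0, 0, 0], [0.008, 0, 0, 0, 0, 0, 0], [0.008, 0, 0, 0, 0, 0, 0], [0.008, 0, 0, 0, 0, 0, 0], [0.008, 0, 0, 0, 0, 0, 0]]}' 80
python3 nudge.py '{"increments":[[0.008, 0, 0, -0.0133, 0, 0, 0], [0.008, 0, 0, -0.04, 0, 0, 0], [0.008, 0, 0, -0.08, 0, 0, 0], [0.008, 0, 0, -0.12, 0, 0, 0], [0.008, 0, 0, -0.1467, 0, 0, 0], [0.008, 0, 0, -0.1467, 0, 0, 0]]}' 80
python3 - <<'E'
from h import *
st();go([.5975,.021,.113],-.0235)
E
```

```text
t: 26.2
tcp_pos: [0.4708, -0.32, 0.0156]
orientation: [2.246, 2.196, 0.0]
force: [-1.5, 0.4, 0.4]
finger_gap: 0.05
gripper_force: 0.0
t: 26.8
tcp_pos: [0.4712, -0.3209, 0.0169]
orientation: [2.245, 2.194, 0.001]
force: [-1.2, 0.6, 6.4]
finger_gap: 0.0142
gripper_force: 81.1
t: 27.4
tcp_pos: [0.4719, -0.3215, 0.129]
orientation: [2.242, 2.191, 0.001]
force: [-0.1, 0.1, -1.9]
finger_gap: 0.0136
gripper_force: 80.2
t 27.4 tcp [ 0.4719 -0.3215  0.129 ] rv [2.242e+00 2.191e+00 1.000e-03] F [-0.1  0.1 -1.9] gap 0.0136 q [-0.7   0.17  1.48  0.    1.48 -0.67]
d tool [0.3453 0.1176 0.0152]
cur yaw -0.023 turn rz (tool) 0.0 q6 -0.67
```

Scaled: 0.345 m is 0.46, 0.11 m is 0.1467.

```bash
python3 nudge.py '{"increments":[[0.008, 0.02, 0.0067, 0, 0, 0, 0], [0.008, 0.06, 0.02, 0, 0, 0, 0], [0.008, 0.1067, 0.036, 0, 0, 0, 0], [0.008, 0.1533, 0.0533, 0, 0, 0, 0], [0.008, 0.2, 0.0693, 0, 0, 0, 0], [0.008, 0.2467, 0.0853, 0, 0, 0, 0], [0.008, 0.2933, 0.1013, 0, 0, 0, 0], [0.008, 0.34, 0.1173, 0, 0, 0, 0], [0.008, 0.3867, 0.1333, 0, 0, 0, 0], [0.008, 0.4267, 0.1467, 0, 0, 0, 0], [0.008, 0.46, 0.1568, 0, 0, 0, 0], [0.008, 0.46, 0.1568, 0.0133, 0, 0, 0]]}' 80
python3 nudge.py '{"increments":[[0.008, 0, 0, 0, 0, 0, 0], [0.008, 0, 0, 0, 0, 0, 0], [0.008, 0, 0, 0, 0, 0, 0]]}'
python3 - <<'E'
from h import *
st();go([.5975,.0203,.085],-.0235)
E
```

```text
t: 28.6
tcp_pos: [0.5958, 0.0266, 0.1137]
orientation: [-2.24, -2.2, -0.001]
force: [0.6, -0.9, -2.1]
finger_gap: 0.0139
gripper_force: 80.2
t: 28.9
tcp_pos: [0.5952, 0.0212, 0.1146]
orientation: [-2.248, -2.194, 0.001]
force: [0.9, -0.1, -2.3]
finger_gap: 0.0138
gripper_force: 80.2
t 28.9 tcp [0.5952 0.0212 0.1146] rv [-2.248e+00 -2.194e+00  1.000e-03] F [ 0.9 -0.1 -2.3] gap 0.0138 q [-0.06  0.24  1.43 -0.    1.47 -0.04]
d tool [-0.0009  0.0023  0.0296]
cur yaw -0.024 turn rz (tool) -0.001 q6 -0.04
```

Scaled: 0.028 m is 0.0373, 0.02 m is 0.0267.

```bash
python3 nudge.py '{"increments":[[0.008, -0.0013, 0.0027, 0.0133, 0, 0, 0], [0.008, -0.0013, 0.0027, 0.0267, 0, 0, 0], [0.008, -0.0013, 0.0027, 0.0373, 0, 0, 0], [0.008, -0.0013, 0.0027, 0.0373, 0, 0, 0], [0.008, -0.0013, 0.0027, 0.0373, 0, 0, 0]]}'
python3 - <<'E'
from h import *
st();go([.5975,.0203,.0655],-.0235)
E
```

```text
t: 29.4
tcp_pos: [0.5975, 0.0209, 0.0866]
orientation: [-2.246, -2.195, 0.001]
force: [0.1, 0.2, -2.2]
finger_gap: 0.0139
gripper_force: 80.2
t 29.4 tcp [0.5975 0.0209 0.0866] rv [-2.246e+00 -2.195e+00  1.000e-03] F [ 0.1  0.2 -2.2] gap 0.0139 q [-0.06  0.26  1.46  0.    1.42 -0.04]
d tool [-0.0006  0.0001  0.0211]
cur yaw -0.023 turn rz (tool) 0.0 q6 -0.04
```

Scaled: 0.019 m is 0.0253, 0.016 m is 0.0213.

```bash
python3 nudge.py '{"increments":[[0.008, -0.0007, 0, 0.0053, 0, 0, 0], [0.008, -0.0007, 0, 0.0107, 0, 0, 0], [0.008, -0.0007, 0, 0.016, 0, 0, 0], [0.008, -0.0007, 0, 0.0213, 0, 0, 0], [0.008, -0.0007, 0, 0.0253, 0, 0, 0], [0.008, -0.0007, 0, 0.0253, 0, 0, 0], [0.008, -0.0007, 0, 0.0253, 0, 0, 0]]}'
```

```text
t: 30.1
tcp_pos: [0.5978, 0.0205, 0.0682]
orientation: [-2.247, -2.196, 0.0]
force: [-0.0, -0.0, -2.5]
finger_gap: 0.0138
gripper_force: 80.2
```

```bash
python3 nudge.py '{"increments":[[0.008, 0, 0, 0.0013, 0, 0, 0], [0.008, 0, 0, 0.0027, 0, 0, 0], [0.008, 0, 0, 0.004, 0, 0, 0], [0.008, 0, 0, 0.004, 0, 0, 0]]}'
python3 nudge.py '{"increments":[[0.04, 0, 0, 0, 0, 0, 0], [0.05, 0, 0, 0, 0, 0, 0], [0.05, 0, 0, 0, 0, 0, 0], [0.05, 0, 0, -0.0267, 0, 0, 0], [0.06, 0, 0, -0.0667, 0, 0, 0], [0.06, 0, 0, -0.1333, 0, 0, 0], [0.06, 0.1333, 0.04, -0.1867, 0, 0, -0.0318], [0.06, -0.0533, -0.08, -0.1867, 0, 0, -0.0637], [0.06, -0.1067, -0.1333, -0.1867, 0, 0, -0.0955], [0.06, -0.16, -0.1867, -0.1867, 0, 0, -0.1432], [0.06, -0.2133, -0.24, -0.1867, 0, 0, -0.191], [0.06, -0.2667, -0.2667, -0.1867, 0, 0, -0.2387]]}'
python3 - <<'E'
from h import *
st();snap('scene','s8.png');a=cv2.imread('pics/raw_s8.png')[180:250,200:330];snap('top','t8.png');b=cv2.imread('pics/raw_t8.png')[130:200,205:335]
cv2.imwrite('pics/b8.png',np.vstack([cv2.resize(x,(540,290),interpolation=cv2.INTER_CUBIC) for x in(a,b)]))
E
```

```text
t: 30.5
tcp_pos: [0.598, 0.0205, 0.0659]
orientation: [2.246, 2.195, 0.001]
force: [-1.4, 0.3, 0.9]
finger_gap: 0.0139
gripper_force: 80.6
t: 31.7
tcp_pos: [0.4476, -0.109, 0.2039]
orientation: [1.323, 2.848, -0.0]
force: [0.6, -0.9, 1.2]
finger_gap: 0.0598
gripper_force: 0.0
t 31.7 tcp [ 0.4476 -0.109   0.2039] rv [ 1.323  2.848 -0.   ] F [ 0.6 -0.9  1.2] gap 0.0598 q [-0.36 -0.11  1.62 -0.    1.63 -1.06]
```

View pics/b8.png

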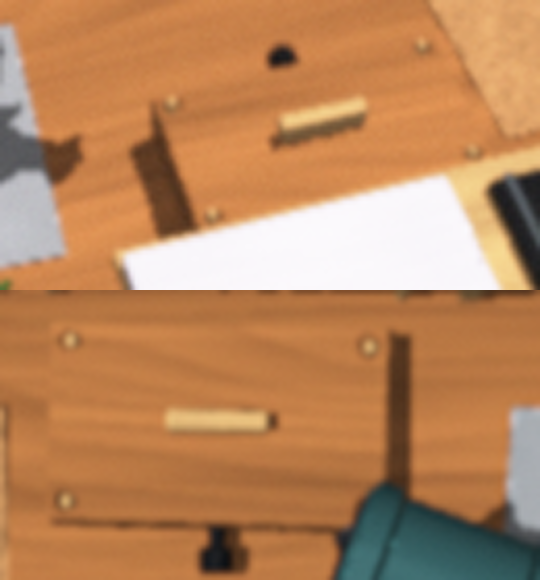

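The picture shows pins through the holes: four in the scene half at (172,102), (422,45), (212,215) and (473,152), with the pull at (322,117). I'll check the lid height by comparing patches with the earlier seated picture.

```bash
python3 - <<'E'
from h import *
for a,b,(x,y,w,h) in(('s2','s8',(260,192,34,30)),('t2','t8',(240,155,36,14))):
    A=cv2.imread(f'pics/raw_{a}.png')[y:y+h,x:x+w].copy();B=cv2.imread(f'pics/raw_{b}.png')
    up=lambda i:cv2.resize(i,None,fx=4,fy=4,interpolation=cv2.INTER_CUBIC)
    m=cv2.matchTemplate(up(B[y-8:y+h+8,x-8:x+w+8]),up(A),cv2.TM_CCOEFF_NORMED);_,s,_,l=cv2.minMaxLoc(m);print(a,'shift px',(np.array(l)-32)/4,'score',round(s,3))
go([.4895,.0224,.15],1.549)
E
```

```text
s2 shift px [0.   0.25] score 0.995
t2 shift px [ 0.   -0.25] score 0.987
d tool [0.076  0.1183 0.0538]
cur yaw 0.69 turn rz (tool) -0.859 q6 -1.06
```

Scaled: 0.118 m is 0.1573, 0.1 m is 0.1333, -0.859 rad is -0.2734.

```bash
python3 nudge.py '{"increments":[[0.07, 0.0173, 0.0267, 0, 0, 0, -0.0446], [0.07, 0.0347, 0.0533, 0, 0, 0, -0.0891], [0.07, 0.0533, 0.08, 0, 0, 0, -0.1337], [0.07, 0.0693, 0.1067, 0.0267, 0, 0, -0.1783], [0.07, 0.0867, 0.1333, 0.0533, 0, 0, -0.2228], [0.07, 0.1013, 0.1573, 0.072, 0, 0, -0.2734], [0.07, 0.1013, 0.1573, 0.1067, 0, 0, -0.2734], [0.07, 0.1013, 0.1573, 0.1333, 0, 0, -0.2734], [0.07, 0.1013, 0.1573, 0.1333, 0, 0, -0.2734], [0.07, 0.1013, 0.1573, 0.1333, 0, 0, -0.2734]]}' 50
python3 - <<'E'
from h import *
st();go([.4893,.0224,.0085],1.549)
E
```

```text
t: 32.8
tcp_pos: [0.4913, 0.0262, 0.1035]
orientation: [-0.027, -3.141, -0.001]
force: [0.1, -0.2, 1.6]
finger_gap: 0.0704
gripper_force: 0.0
t 32.8 tcp [0.4913 0.0262 0.1035] rv [-2.700e-02 -3.141e+00 -1.000e-03] F [ 0.1 -0.2  1.6] gap 0.0704 q [-0.06  0.02  1.7   0.    1.42 -1.62]
d tool [ 0.0019 -0.0039  0.095 ]
cur yaw 1.553 turn rz (tool) 0.004 q6 -1.62
```

Scaled: 0.094 m is 0.1253, 0.092 m is 0.1227, 0.004 rad is 0.0013.

```bash
python3 nudge.py '{"increments":[[0.07, 0.0013, -0.0027, 0.04, 0, 0, 0.0013], [0.07, 0.0013, -0.004, 0.08, 0, 0, 0.0013], [0.07, 0.0013, -0.004, 0.1067, 0, 0, 0.0013], [0.07, 0.0013, -0.004, 0.1227, 0, 0, 0.0013], [0.07, 0.0013, -0.004, 0.1253, 0, 0, 0.0013], [0.07, 0.0013, -0.004, 0.1253, 0, 0, 0.0013]]}'
python3 nudge.py '{"increments":[[0.02, 0, 0, 0, 0, 0, 0], [0.02, 0, 0, 0, 0, 0, 0], [0.02, 0, 0, 0, 0, 0, 0], [0.02, 0, 0, 0, 0, 0, 0], [0.02, 0, 0, 0, 0, 0, 0], [0.02, 0, 0, 0, 0, 0, 0]]}' 50
python3 - <<'E'
from h import *
go([.4893+.156,.0224-.0032,.0085],1.549)
E
```

```text
t: 33.4
tcp_pos: [0.4911, 0.0226, 0.0106]
orientation: [0.034, 3.139, 0.0]
force: [-0.4, 0.5, 0.2]
finger_gap: 0.07
gripper_force: 0.0
t: 34.0
tcp_pos: [0.4908, 0.0225, 0.0107]
orientation: [0.034, 3.139, -0.001]
force: [-1.8, 0.3, 5.0]
finger_gap: 0.0267
gripper_force: 49.1
d tool [-0.1545  0.      0.0025]
cur yaw 1.549 turn rz (tool) 0.0 q6 -1.62
```

Scaled: -0.138 m is -0.184, -0.132 m is -0.176.

```bash
python3 nudge.py '{"increments":[[0.02, -0.008, 0, 0, 0, 0, 0], [0.02, -0.024, 0, 0, 0, 0, 0], [0.02, -0.04, 0, 0, 0, 0, 0], [0.02, -0.056, 0, 0, 0, 0, 0], [0.02, -0.0733, 0, 0, 0, 0, 0], [0.02, -0.0907, 0, 0, 0, 0, 0], [0.02, -0.108, 0, 0, 0, 0, 0], [0.02, -0.1253, 0, 0, 0, 0, 0], [0.02, -0.1427, 0, 0, 0, 0, 0], [0.02, -0.16, 0, 0, 0, 0, 0], [0.02, -0.176, 0, 0, 0, 0, 0], [0.02, -0.184, 0, 0, 0, 0, 0]]}'
python3 nudge.py '{"increments":[[0.02, -0.004, 0, 0, 0, 0, 0], [0.02, -0.008, 0, 0, 0, 0, 0], [0.02, -0.012, 0, 0, 0, 0, 0], [0.02, -0.0147, 0, 0, 0, 0, 0]]}'
```

```text
t: 35.2
tcp_pos: [0.6275, 0.0197, 0.0107]
orientation: [-0.033, -3.139, 0.0]
force: [-8.1, -0.8, 10.6]
finger_gap: 0.0265
gripper_force: 49.7
t: 35.6
tcp_pos: [0.6375, 0.0195, 0.0107]
orientation: [-0.033, -3.138, 0.0]
force: [-7.9, 0.2, 9.3]
finger_gap: 0.0265
gripper_force: 49.8
```

Scaled: -0.006 m is -0.008, -0.004 m is -0.0053.

```bash
for i in 1 2 3; do :; done; python3 nudge.py '{"increments":[[0.02, -0.0027, 0, 0, 0, 0, 0], [0.02, -0.0053, 0, 0, 0, 0, 0], [0.02, -0.008, 0, 0, 0, 0, 0]]}'; python3 nudge.py '{"increments":[[0.02, -0.0013, 0, 0, 0, 0, 0], [0.02, -0.0027, 0, 0, 0, 0, 0], [0.02, -0.0027, 0, 0, 0, 0, 0]]}'
```

```text
t: 35.9
tcp_pos: [0.6433, 0.0193, 0.0107]
orientation: [-0.033, -3.137, 0.0]
force: [-8.1, -1.6, 8.9]
finger_gap: 0.0264
gripper_force: 49.7
t: 36.2
tcp_pos: [0.6453, 0.0193, 0.0107]
orientation: [-0.033, -3.137, 0.0]
force: [-8.0, -0.8, 9.9]
finger_gap: 0.0265
gripper_force: 49.8
```

Scaled: -0.002 m is -0.0027, -0.001 m is -0.0013.

```bash
python3 nudge.py '{"increments":[[0.02, -0.0013, 0, 0, 0, 0, 0], [0.02, -0.0027, 0, 0, 0, 0, 0], [0.02, -0.0027, 0, 0, 0, 0, 0]]}'
```

```text
t: 36.5
tcp_pos: [0.6452, 0.0193, 0.0107]
orientation: [-0.033, -3.132, 0.0]
force: [-12.3, -0.4, 11.9]
finger_gap: 0.0264
gripper_force: 50.1
```

Scaled: -0.002 m is -0.0027, -0.001 m is -0.0013.

```bash
python3 nudge.py '{"increments":[[0.02, -0.0013, 0, 0, 0, 0, 0], [0.02, -0.0027, 0, 0, 0, 0, 0], [0.02, -0.0027, 0, 0, 0, 0, 0]]}'; python3 nudge.py '{"increments":[[0.02, -0.0013, 0, 0, 0, 0, 0], [0.02, -0.0027, 0, 0, 0, 0, 0], [0.02, -0.0027, 0, 0, 0, 0, 0]]}'
```

```text
t: 36.8
tcp_pos: [0.6454, 0.019, 0.0106]
orientation: [-0.033, -3.128, 0.001]
force: [-18.4, -1.5, 16.5]
finger_gap: 0.0267
gripper_force: 50.4
t: 37.1
tcp_pos: [0.6456, 0.0185, 0.0106]
orientation: [-0.032, -3.124, 0.003]
force: [-23.5, -2.5, 18.7]
finger_gap: 0.0263
gripper_force: 50.7
```

Force climbs while the tool stands still at 0.6455, so the box is against the stop. I'll relax, release and retreat.

Scaled: -0.18 m is -0.24, 0.004 m is 0.0053.

```bash
python3 nudge.py '{"increments":[[0.02, 0.004, 0, 0, 0, 0, 0], [0.02, 0.0053, 0, 0, 0, 0, 0], [0.05, 0.0053, 0, 0, 0, 0, 0], [0.07, 0.0053, 0, 0, 0, 0, 0], [0.07, 0.0053, 0, 0, 0, 0, 0], [0.07, 0.0053, 0, -0.04, 0, 0, 0], [0.07, 0.0053, 0, -0.0933, 0, 0, 0], [0.07, 0.0133, 0, -0.16, 0, 0, 0], [0.07, 0.0533, -0.04, -0.2267, 0, 0, 0], [0.07, 0.0933, -0.0933, -0.24, 0, 0, 0], [0.07, 0.1467, -0.1467, -0.24, 0, 0, 0], [0.07, 0.2, -0.2, -0.24, 0, 0, 0]]}'
python3 nudge.py '{"increments":[[0.07, 0.04, -0.0533, 0, 0, 0, 0], [0.07, 0.08, -0.1067, 0, 0, 0, 0], [0.07, 0.08, -0.1067, 0, 0, 0, 0], [0.07, 0.08, -0.1067, 0, 0, 0, 0]]}'
python3 - <<'E'
from h import *
st();snap('top','t9.png',(140,60,340,200),4)
E
```

```text
t: 38.3
tcp_pos: [0.5186, -0.1103, 0.1903]
orientation: [0.032, 3.138, -0.002]
force: [0.8, -1.0, 0.6]
finger_gap: 0.07
gripper_force: 0.0
t: 38.7
tcp_pos: [0.4569, -0.1886, 0.1889]
orientation: [0.038, 3.14, 0.001]
force: [0.2, -0.2, -0.1]
finger_gap: 0.0698
gripper_force: 0.0
t 38.7 tcp [ 0.4569 -0.1886  0.1889] rv [3.80e-02 3.14e+00 1.00e-03] F [ 0.2 -0.2 -0.1] gap 0.0698 q [-0.51 -0.03  1.57  0.    1.6  -2.05]
```

View pics/t9.png

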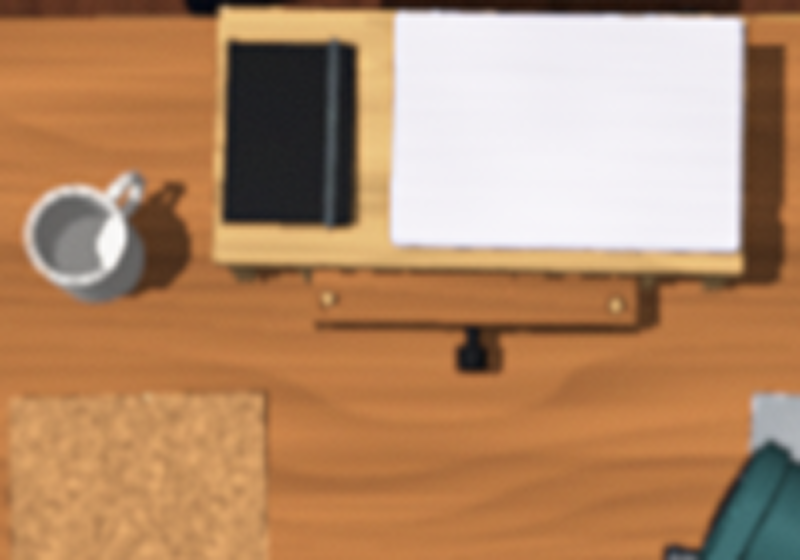

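The box is under the shelf, lid seated, with pins at (328,298) and (616,304). I'll check the home position in numbers.

```bash
python3 - <<'E'
from h import *
f=lambda x,y,z:atz(ct,140+x/4-.375,60+y/4-.375,z)
a=f(328,298,.066);b=f(616,304,.066);p=f(215,261,.108);q=f(743,271,.108)
print(a,b,p,q);m=(a+b)/2;s=q-p;n=np.array([-s[1],s[0]])/np.hypot(*s[:2]);print('pin line from shelf front',(m-(p+q)/2)[:2]@n,'expect -0.019; box yaw',np.arctan2(*(a-b)[[0,1]]),np.arctan2(*(p-q)[[0,1]]))
E
```

```text
[0.69089346 0.13779662 0.066     ] [ 0.68517366 -0.10160307  0.066     ] [0.71331576 0.22575703 0.108     ] [ 0.70386326 -0.20146146  0.108     ]
pin line from shelf front -0.02068251523724908 expect -0.019; box yaw 0.023887682469874567 0.022122071672246137
```

```bash
python3 -c "
from bench import r
print(r.hand_in())"
```

```text
the job is handed in; nothing more can be done
None
```

I handed the job in: the remote and glasses case are in the box, its lid is back on all four pins, and the box is under the shelf, pushed up against the stop.

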